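Close the fume extractor's filter cover and hold it sealed

ROBOT

A 7-joint arm with a two-finger parallel gripper is mounted at the origin on the work surface. World frame = base frame: x ahead of the robot, y to its left, z up, the work surface at z = 0. Lengths are in mm, angles in rad, forces in N, time in s.
With the tool pointing down it reaches from about 400 to 875 mm from the base axis. Payload 4.4 kg.
Tool frame: the origin (TCP) lies midway between the tips of the shut fingers; the grasp point (between the pads) lies 19 mm behind it (ctrl.grip_point_offset is the distance from the TCP to the grasp point, in mm); z points along the fingers, y is the line along which they close (so a half turn about z gives the same grasp; the last joint's range is limited). The gripper opens to 85 mm and grips with 20 to 120 N. Pads are 22 mm wide; open, the fingers measure 114 mm over their backs; the gripper's body (76 mm by 85 mm) begins 54 mm behind the grasp point. The pads swing forward as they close: fully open they stand 13 mm farther back than shut.
Start: joints at [1.079, 0.628, 0.038, 1.517, -0.027, 0.996, -0.02], TCP at [268.51, -591.963, 231.313] pointing down, gripper open.
Joint ranges: [-3.06, 3.06], [-0.37, 2.12], [-1.25, 1.32], [0.18, 2.47], [-1.1, 4.24], [0.23, 1.98], [-2.94, 2.94]. Speed limits (rad/s): [2.57, 2.57, 3.14, 3.14, 3.14, 3.14, 3.14].

INTERFACE

Orientations are given as [roll, pitch, yaw] about the fixed x, y, z axes, in that order (R = Rz(yaw) Ry(pitch) Rx(roll)).
In Python, from cell import ctrl, cams gives the robot as it stands (ctrl), with the cameras (cams).
- The arm moves only by the tool creep_tool, called after "Call:" as a command line: name --argument value ..., lists and objects as JSON in quotes. Schema: {"type":"object","properties":{"rows":{"type":"array","items":{"type":"array","prefixItems":[{"type":"array","items":{"type":"number"},"minItems":3,"maxItems":3},{"type":"array","items":{"type":"number"},"minItems":3,"maxItems":3},{"type":"number"}],"minItems":3,"maxItems":3},"minItems":1,"maxItems":12},"only":{"type":"string"},"quiet":{"type":"boolean"},"lines":{"type":"string"}},"required":["rows"],"additionalProperties":false}. rows is a list of rows, 1 to 12 of them, each written [[dx, dy, dz], [rx, ry, rz], opening]: dx, dy, dz in shares of the most that a row can go, 1 being 50 mm, then a rotation vector rx, ry, rz in fractions of the full range, 1 being 4 rad, then the finger opening in mm; each row shifts and turns the commanded pose from where the row before left it, along the tool's axes as they then stand; what a row does not reach is not made up. A row lasts 1/10 s, in which the tool goes at most 50 mm and 0.15 rad, less where a joint would pass 70% of its speed; a pose out of reach is approached as far as the arm can. The fingers move at their own pace and stop on an object; the grip force is fixed at half the most. Time passes only in rows, so rows that do not move let the fingers close. The tool returns the time, the measured TCP pose, the force, the opening and the grip force at its end. only (a regular expression) keeps the lines of the reply that match it, lines (a string "A,B") keeps lines A to B, and quiet returns only ok. Input that does not fit is refused with a message, and nothing moves.
- ctrl.read_state(): the state, without advancing time (a new reading comes with each control period).
- cams.get_image(name): name is "scene" or "top" or "wrist"; returns the picture (420x560x3 uint8, blue, green, red); there is no depth.
- cams.calibration(name): a dict with "fx", "fy", "cx", "cy" (pixels), "k1" (the pictures are not rectified: a ray, as slopes to the right and down, at radius r is drawn at 1 + k1 r^2 times it, then the intrinsics apply), "rvec" (rotation vector, rad) and "tvec" (3), from world to camera coordinates, as OpenCV has them; the wrist camera has in their place "hand_eye" (4x4, takes a point from camera to tool coordinates, whose origin is the TCP and whose axes are the flange's). Camera axes: x right, y down, z forward; pixel columns grow to the right and rows downward; lengths in mm; the calibration is good to about 2 mm. A picture is of the moment at which its call begins: read the wrist's pose just before it. calibration takes no time and is no camera call.
- ctrl.finish_job(): hands the job in; it is judged then, once.
The state is a dict: "clock": time; "qpos": joint angles; "qd": joint speeds; "tau": joint torques, N m; "eef_pos": TCP position; "tool_rot": TCP orientation; "force": force on the tool from outside, world axes, zero at the start; "torque": the same for the moment, N m; "width": finger opening in mm; "gripper_force": force on a finger pad.
Only numpy, scipy, OpenCV 4.12 (cv2) and the standard library are available. Lean on these libraries where they do the work, as an engineer would, in place of code of your own. Each camera call takes 0.05 s, during which the arm holds its last target. There are 200 camera calls.

TASK

Get the bench fume extractor ready for its seal check: first slide the fan fader until its white line meets the green mark, then turn the orange quarter-turn fastener clockwise until its slot lines up with the two red marks on the cover. Then press the white filter cover fully down onto its frame with the gripper's fingers and keep it pressed: finish while still holding it down, with the fader still on its mark and the things standing around left alone.

Things in the scene. Friction and masses are not known exactly. Their poses are not given: they have to be found in the camera images.
- extractor: Grey metal box, 240 (x) x 260 (y) x 85 mm high, fixed to the table, yawed up to 0.3 rad. Origin: centre of its underside; z up. A white cover plate (206 x 226 x 6 mm) lies centred in its dark top rim, standing proud on springs: its top face is 97.5 mm above the origin when up, 89.5 mm when fully down.
- cover (a joint): Travel of the white cover, straight down on guide pins (it cannot tilt or come off): 0 = sprung up, as at the start; 0.008 m = fully down on the frame. Springs push it back up whenever it is let go: pressing takes about 2 N to start and about 8 N to be fully down. While the fastener is not lined up (within about 0.2 rad), a cross-bar under it hits the frame and the cover stops after about 2 mm.
- press_pad (a point): Centre of a flat blue disc, 48 mm across, on the top face of the white cover, clear room for pushing down; 115 mm from the fastener. Axes as the extractor's (z up). It moves down with the cover.
- fastener (a joint): Angle of the orange fastener: 0 = slot along the extractor's x axis; grows clockwise seen from above; 1.571 rad = slot lined up with the two red marks (along the extractor's y axis). Stops at 0 and 2.2. It starts between 0.1 and 0.6 and stays where it is left (friction 0.05 N m).
- fastener_grip (a point): Point on the fastener's vertical turning axis, 31 mm above the cover's top face, to grip it. The orange wing is 44 mm long, 14 mm thick and 30 mm high, its top 11 mm above this point; it stands on a steel disc 44 mm across and 6 mm high. This point's x axis runs along the wing and its slot (the dark line on top), y across the 14 mm, z up; it turns with the fastener.
- console: Grey plastic control box, 110 (x) x 210 (y) x 40 mm high, fixed to the table, yawed up to 0.3 rad. Origin: centre of its underside. The fader's track runs along its y axis through the middle of its top.
- fader (a joint): Position of the fader along its track: 0 to 0.12 m, growing towards the console's +y; its centre is at console y = value - 0.06 m. It stays where it is left (friction 1.5 N).
- fader_top (a point): Centre of the top of the black fader grip, at its white cross line: a block 28 mm (x) x 20 mm (y, along the track) x 36 mm high above the console's top. Axes as the console's.
- mark: Green mark on the console's top beside the track (on its +x side, 18 to 48 mm off the track's centre line, line 5 mm wide). Origin: the point on the track's centre line, at the console's top face, where the fader's white line must come. Axes as the console's: y along the track.
- paint_bottle: Bystander: pink bottle with black cap, 72 mm across, 150 mm tall, origin under its centre, loose.
- varnish_tin: Bystander: tin with a paper label, 74 mm across, 90 mm tall, origin under its centre, loose.
- tape_roll: Bystander: yellow tape roll lying flat, 90 mm across, 25 mm high, origin under its centre, loose.
- sanding_block: Bystander: cork block 70 x 55 x 30 mm, origin under its centre, loose.

How it is judged:
By the outcome, as a careful person would: the job done as asked, in the order asked, and still so for the second after the job is handed in, while the arm keeps its last pose, push and grip.
It also fails if it takes over 56 s, if anything falls off the work surface, if the arm or the gripper's body presses on something with over 40 N, if the wrist force passes 120 N, or if a joint passes its speed limit or range.

## Working session

There is one attempt and no reset: what is moved stays moved. The work goes in short steps, Python scripts to look and compute and a tool call to move; the robot and the scene stay as the last step left them, time stands still between calls to the robot, and variables do not carry over. Pictures are saved under pics/ and viewed, at most 10 in all, crops included, and the job is handed in when it is done.

```bash
ls; mkdir -p pics; python3 - <<'E'
from cell import ctrl, cams
import cv2,numpy as np
a=cams.get_image("scene");b=cams.get_image("top")
cv2.imwrite("pics/scene.png",a);cv2.imwrite("pics/top.png",b)
for n in("scene","top","wrist"):print(n,cams.calibration(n))
print(ctrl.read_state())
E
```

```text
cell.py
pics
scene {'fx': 538.5303080816425, 'fy': 538.5303080816425, 'cx': 273.63949956984555, 'cy': 205.02408968802047, 'k1': -0.17011606746857622, 'rvec': array([ 1.72661811,  1.99674225, -0.65905931]), 'tvec': array([  80.49450874, -340.23259927, 1945.05062123])}
top {'fx': 456.34168181189403, 'fy': 456.34168181189403, 'cx': 282.2266986432581, 'cy': 218.48389491209485, 'k1': -0.09231377285476211, 'rvec': array([ 2.14453237, -2.20534693,  0.07514247]), 'tvec': array([  19.57708677,  508.35978105, 1355.75617907])}
wrist {'fx': 376.25063953395613, 'fy': 376.25063953395613, 'cx': 270.88496752644465, 'cy': 206.29279547460374, 'k1': -0.05379335849746595, 'hand_eye': array([[-1.86836581e-03, -9.54328082e-01, -2.98754783e-01,
         7.59345130e+01],
       [ 9.99996353e-01, -2.36560737e-03,  1.30276255e-03,
         8.34552710e-04],
       [-1.94999940e-03, -2.98751259e-01,  9.54329022e-01,
        -1.41838997e+02],
       [ 0.00000000e+00,  0.00000000e+00,  0.00000000e+00,
         1.00000000e+00]])}
{'clock': 0.1, 'qpos': array([ 1.07921358,  0.62927051,  0.03845993,  1.51829628, -0.02700113,
        0.99627576, -0.02000811]), 'qd': array([-0.00036599, -0.00255295,  0.00049817, -0.00347702,  0.00103443,
       -0.00098904,  0.00057791]), 'tau': array([ 2.82837522e-03, -5.64535654e+01,  1.23071060e+00, -1.93977910e+01,
        1.13332761e-02,  5.39698260e-03,  1.74518124e-05]), 'eef_pos': array([ 268.25621191, -591.43796186,  230.46133288]), 'tool_rot': array([-3.13986138e+00,  2.68657020e-05,  4.25761137e-01]), 'force': array([-0.19473536,  0.05430043, -0.28404523]), 'torque': array([ 0.07671797, -0.02188787, -0.00683054]), 'gripper_force': 0.0, 'width': 85.3948818590426}
```

View pics/top.png

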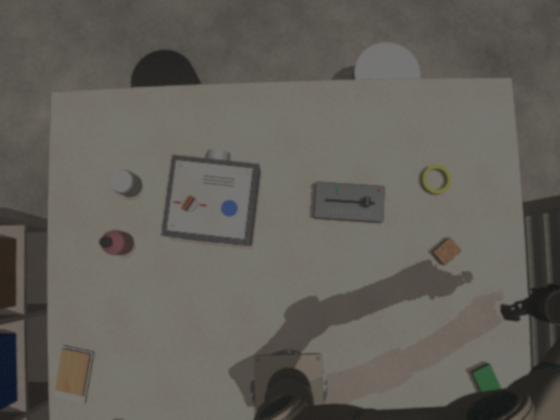

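View pics/scene.png

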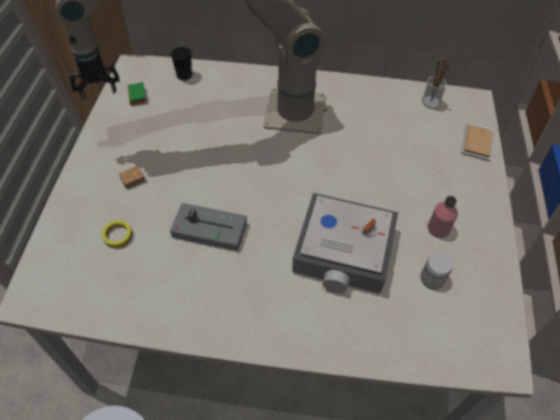

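The top view shows the extractor at about (211,200), with the fastener at (189,203) and the pad at (229,208). The console is at (349,201), the fader at (367,202) and the green mark near (337,190). The scene view agrees. Next I'll localize them and zoom in.

```bash
cat > h.py <<'E'
import cv2,numpy as np
from cell import ctrl, cams
from scipy.spatial.transform import Rotation as R
def cam(name,st=None):
    c=cams.calibration(name);K=np.array([[c['fx'],0,c['cx']],[0,c['fy'],c['cy']],[0,0,1]]);D=np.array([c['k1'],0,0,0.])
    if name=='wrist':
        T=np.eye(4);T[:3,:3]=R.from_euler('xyz',st['tool_rot']).as_matrix();T[:3,3]=st['eef_pos']
        M=np.linalg.inv(T@c['hand_eye']);return K,D,M[:3,:3],M[:3,3]
    return K,D,R.from_rotvec(c['rvec']).as_matrix(),np.array(c['tvec'])
def px2w(C,uv,z):
    K,D,Rm,t=C
    n=cv2.undistortPoints(np.array(uv,float).reshape(-1,1,2),K,D).reshape(-1,2)
    d=np.c_[n,np.ones(len(n))]@Rm;o=-Rm.T@t
    return o+d*((z-o[2])/d[:,2])[:,None]
def w2px(C,P):
    K,D,Rm,t=C
    return cv2.projectPoints(np.array(P,float).reshape(-1,1,3),cv2.Rodrigues(Rm)[0],t,K,D)[0].reshape(-1,2)
def totool(st,v): # world vector -> tool axes
    return R.from_euler('xyz',st['tool_rot']).as_matrix().T@np.array(v)
E
python3 - <<'E'
from h import *
np.set_printoptions(precision=1,suppress=True)
C=cam('top')
print('ext',px2w(C,[(173,156),(259,164),(251,244),(163,236)],85))
print('fast,pad',px2w(C,[(189,203),(229,208)],97.5))
print('cons',px2w(C,[(315,183),(384,183),(383,221),(313,217),(337,190)],40),px2w(C,[(367,202)],76))
b=cv2.imread('pics/top.png')
cr=b[145:255,155:395]
cv2.imwrite('pics/crop.png',cv2.convertScaleAbs(cv2.resize(cr,None,fx=3.33,fy=3.33,interpolation=cv2.INTER_CUBIC),alpha=1.6))
E
```

```text
ext [[696.6 320.2  85. ]
 [664.3  67.9  85. ]
 [432.7  96.2  85. ]
 [462.5 350.9  85. ]]
fast,pad [[554.7 271.1  97.5]
 [536.9 155.9  97.5]]
cons [[ 610.8  -95.8   40. ]
 [ 605.2 -302.9   40. ]
 [ 491.1 -294.5   40. ]
 [ 509.   -86.4   40. ]
 [ 587.8 -160.8   40. ]] [[ 545.3 -242.7   76. ]]
```

View pics/crop.png

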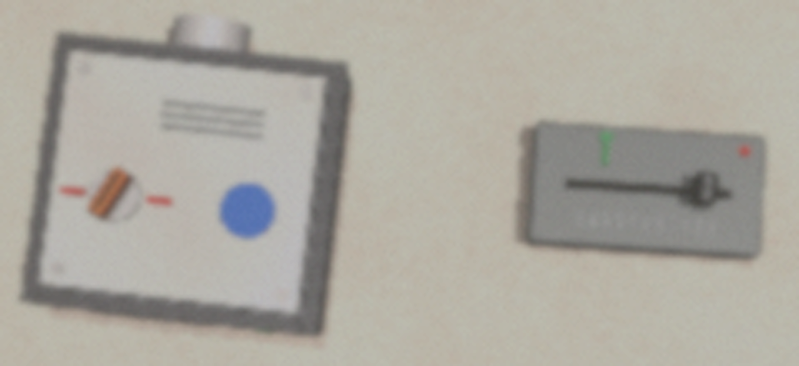

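The crop shows the fader at the console's -y end at (703,188), the green mark at (605,145) and the fastener wing at about 0.6 rad. I'm moving the wrist camera over the console.

The rows are not in the units I measure in: shifts go in shares of 50 mm and turns go in shares of 4 rad. I convert before sending: -40 mm is -0.8, 28 mm is 0.56, 0.119 rad / 4 = 0.0298.

Call:
creep_tool --rows '[[[0,0,0],[0,0,0.0298],85],[[0,0,0],[0,0,0.0298],85],[[0,0,0],[0,0,0.0298],85],[[0,0,0],[0,0,0.0298],85],[[0.56,-0.8,0],[0,0,0],85],[[0.56,-0.8,0],[0,0,0],85],[[0.56,-0.8,0],[0,0,0],85],[[0.56,-0.8,0],[0,0,0],85],[[0.56,-0.8,0],[0,0,0],85],[[0.56,-0.8,0],[0,0,0],85],[[0.56,-0.8,0],[0,0,0],85],[[0.56,-0.8,0],[0,0,0],85]]'

```text
clock: 1.3
eef_pos: [509.1, -281.8, 231.1]
tool_rot: [-3.141, 0.0, -0.05]
force: [0.9, -0.7, -0.6]
width: 85.1
gripper_force: 0.0
```

Call:
creep_tool --rows '[[[0.56,-0.8,0],[0,0,0],85],[[0.56,-0.8,0],[0,0,0],85],[[0,0,0],[0,0,0],85],[[0,0,0],[0,0,0],85]]'

```text
clock: 1.7
eef_pos: [568.7, -204.7, 230.7]
tool_rot: [-3.141, 0.001, -0.046]
force: [0.0, 0.6, -0.1]
width: 84.7
gripper_force: 0.0
```

```bash
python3 - <<'E'
from h import *
s=ctrl.read_state();im=cams.get_image('wrist');cv2.imwrite('pics/w1.png',im)
import pickle;pickle.dump(s,open('w1.pkl','wb'));print(s['eef_pos'],s['tool_rot'])
E
```

```text
[ 568.68812418 -204.69765762  230.67577623] [-3.14114736e+00  1.08045947e-03 -4.64452129e-02]
```

View pics/w1.png

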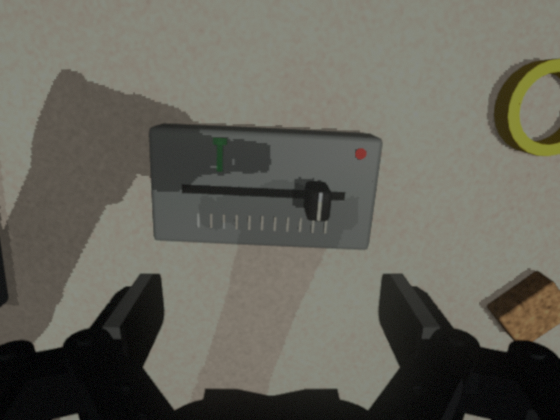

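The wrist view shows the track from (183,189) to (344,196), the green mark line at (220,140..172) and the white fader line near (320,195..220).

```bash
python3 - <<'E'
from h import *
import pickle
np.set_printoptions(precision=2,suppress=True)
s=pickle.load(open('w1.pkl','rb'));C=cam('wrist',s);im=cv2.imread('pics/w1.png').astype(int)
b,g,r=im[...,0],im[...,1],im[...,2]
m=np.zeros(b.shape,bool);m[125:185,180:270]=True
ys,xs=np.where(m&(g>r*1.5)&(g>b*1.25)&(g>35))
stem=(ys>150)
W=px2w(C,np.c_[xs,ys],40);print('green',len(xs),xs.min(),xs.max(),ys.min(),ys.max(),W[stem].mean(0),W.mean(0))
m[:]=0;m[185:226,308:330]=True
ys2,xs2=np.where(m&(im.min(2)>110));print('white',len(xs2),[(y,xs2[ys2==y].min(),xs2[ys2==y].max()) for y in np.unique(ys2)])
m[:]=0;m[165:235,295:340]=True
ys3,xs3=np.where(m&(im.max(2)<40));print('black',xs3.min(),xs3.max(),ys3.min(),ys3.max())
t=px2w(C,[(183,189),(344,196)],40);d=t[0]-t[1];print('track',t,np.arctan2(-d[0],d[1]),np.linalg.norm(d))
e=px2w(C,[(152,128),(379,138),(369,248),(155,239)],40);print('corners',e,e.mean(0))
for a,b_ in((0,1),(3,2)):
  d=e[a]-e[b_];print(np.arctan2(-d[0],d[1]),np.linalg.norm(d))
w=px2w(C,np.c_[xs2,ys2],76);print('whiteline',w.mean(0),w.min(0),w.max(0))
th=np.arctan2(-(t[0]-t[1])[0],(t[0]-t[1])[1]);yax=np.array([-np.sin(th),np.cos(th),0])
print('green along y minus white',(W[stem].mean(0)-w.mean(0))@yax)
E
```

```text
green 212 214 226 138 170 [ 585.69 -159.65   40.  ] [ 594.11 -160.64   40.  ]
white 47 [(np.int64(194), np.int64(320), np.int64(321)), (np.int64(195), np.int64(320), np.int64(321)), (np.int64(196), np.int64(319), np.int64(321)), (np.int64(197), np.int64(319), np.int64(321)), (np.int64(198), np.int64(319), np.int64(321)), (np.int64(199), np.int64(319), np.int64(320)), (np.int64(200), np.int64(319), np.int64(320)), (np.int64(201), np.int64(319), np.int64(320)), (np.int64(202), np.int64(319), np.int64(320)), (np.int64(203), np.int64(319), np.int64(320)), (np.int64(204), np.int64(319), np.int64(320)), (np.int64(205), np.int64(319), np.int64(320)), (np.int64(206), np.int64(319), np.int64(320)), (np.int64(207), np.int64(319), np.int64(319)), (np.int64(208), np.int64(319), np.int64(319)), (np.int64(209), np.int64(319), np.int64(319)), (np.int64(210), np.int64(319), np.int64(319)), (np.int64(211), np.int64(319), np.int64(319)), (np.int64(212), np.int64(319), np.int64(319)), (np.int64(213), np.int64(318), np.int64(319)), (np.int64(214), np.int64(318), np.int64(319)), (np.int64(215), np.int64(318), np.int64(319)), (np.int64(216), np.int64(318), np.int64(319)), (np.int64(217), np.int64(318), np.int64(319)), (np.int64(218), np.int64(318), np.int64(318)), (np.int64(219), np.int64(318), np.int64(318))]
black 295 339 181 219
track [[ 561.16 -124.32   40.  ]
 [ 547.33 -271.54   40.  ]] -0.09369235459815875 147.8675462518792
corners [[ 617.48 -103.38   40.  ]
 [ 599.07 -302.11   40.  ]
 [ 494.01 -296.28   40.  ]
 [ 513.31  -91.51   40.  ]] [ 555.97 -198.32   40.  ]
-0.0923844701717218 199.574363823633
-0.09396910781719282 205.68232061689554
whiteline [ 551.09 -244.38   76.  ] [ 538.93 -245.84   76.  ] [ 560.53 -243.15   76.  ]
green along y minus white 87.59798815199431
```

In the tool's units: 46 mm is 0.92, 41.3 mm is 0.826, 0.047 rad / 4 = 0.0118.

Call:
creep_tool --rows '[[[-0.3,0.826,0],[0,0,0.0118],85],[[0,0,0.92],[0,0,0],60],[[0,0,0.92],[0,0,0],60],[[0,0,0.92],[0,0,0],60],[[0,0,0.6],[0,0,0],60],[[0,0,0.32],[0,0,0],60],[[0,0,0],[0,0,0],60]]'

```text
clock: 2.45
eef_pos: [548.9, -248.0, 45.5]
tool_rot: [-3.141, 0.004, -0.1]
force: [-0.2, -0.3, 0.6]
width: 59.8
gripper_force: 0.0
```

```bash
python3 - <<'E'
from h import *
s=ctrl.read_state();im=cams.get_image('wrist');cv2.imwrite('pics/w2.png',im)
E
```

```text
(no output)
```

View pics/w2.png

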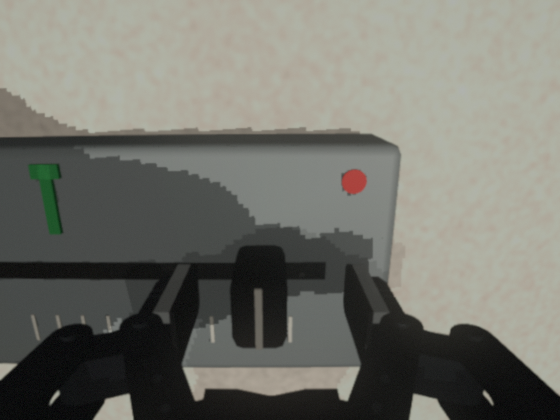

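The fader line is at x≈258, left of the finger midpoint at about 270. I'll shift 3.6 mm, close and check.

In the tool's units: -3.6 mm is -0.072.

Call:
creep_tool --rows '[[[0,-0.072,0],[0,0,0],60],[[0,0,0],[0,0,0],10],[[0,0,0],[0,0,0],10],[[0,0,0],[0,0,0],10],[[0,0,0],[0,0,0],10],[[0,0,0],[0,0,0],10]]'

```text
clock: 3.1
eef_pos: [552.3, -243.6, 48.6]
tool_rot: [3.141, -0.002, -0.097]
force: [-1.0, 0.1, 6.3]
width: 18.9
gripper_force: 58.8
```

Call:
creep_tool --rows '[[[0,-0.3,0],[0,0,0],10],[[0,-0.3,0],[0,0,0],10],[[0,-0.3,0],[0,0,0],10],[[0,-0.3,0],[0,0,0],10],[[0,-0.3,0],[0,0,0],10],[[0,-0.2,0],[0,0,0],10],[[0,0,0],[0,0,0],10],[[0,0,0],[0,0,0],10]]'

```text
clock: 3.9
eef_pos: [560.6, -156.7, 48.5]
tool_rot: [-3.14, -0.001, -0.096]
force: [-1.4, 0.6, 9.2]
width: 19.0
gripper_force: 60.5
```

```bash
python3 - <<'E'
from h import *
import pickle
s=ctrl.read_state();im=cams.get_image('wrist');cv2.imwrite('pics/w3.png',im);pickle.dump(s,open('w3.pkl','wb'))
print(s['eef_pos'],s['tool_rot'])
E
```

```text
[ 560.55047325 -156.71472465   48.53753125] [-3.14025692e+00 -1.22227337e-03 -9.55054263e-02]
```

View pics/w3.png

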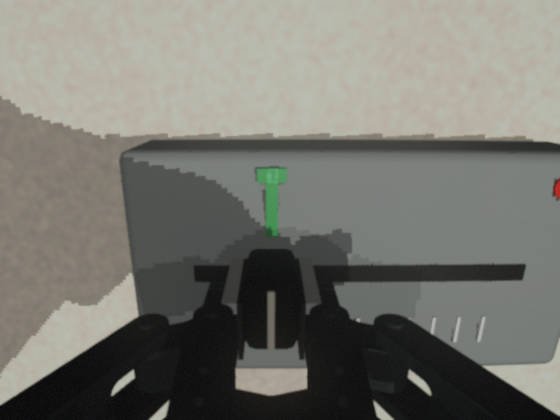

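The green stem is at x≈271 and the white line at x≈270. I'll compute the residual precisely.

```bash
python3 - <<'E'
from h import *
import pickle
np.set_printoptions(precision=2,suppress=True)
s=pickle.load(open('w3.pkl','rb'));C=cam('wrist',s);im=cv2.imread('pics/w3.png').astype(int)
b,g,r=im[...,0],im[...,1],im[...,2]
m=np.zeros(b.shape,bool);m[165:240,240:300]=True
ys,xs=np.where(m&(g>r*1.5)&(g>b*1.25)&(g>35))
W=px2w(C,np.c_[xs,ys],40);st=ys>190
m[:]=0;m[280:350,255:290]=True
y2,x2=np.where(m&(im.min(2)>70));w=px2w(C,np.c_[x2,y2],76)
th=-.0945;ya=np.array([-np.sin(th),np.cos(th),0])
print(len(ys),len(y2),W[st].mean(0),W[~st].mean(0),w.mean(0),'err',W[st].mean(0)@ya-w.mean(0)@ya,W[~st].mean(0)@ya-w.mean(0)@ya)
E
```

```text
1077 433 [ 586.27 -159.86   40.  ] [ 601.88 -161.21   40.  ] [ 557.5  -156.84   76.  ] err -0.28479283812426104 -0.15420001029588093
```

The error is about 0.2 mm, so the fader is on its mark. Now release, lift and go to the fastener.

In the tool's units: -45 mm is -0.9, -30 mm is -0.6.

Call:
creep_tool --rows '[[[0,0,0],[0,0,0],50],[[0,0,0],[0,0,0],50],[[0,0,0],[0,0,0],50],[[0,0,-0.4],[0,0,0],50],[[0,0,-0.9],[0,0,0],60],[[0,0,-0.9],[0,0,0],60],[[0,0,-0.9],[0,0,0],60],[[0,0,-0.6],[0,0,0],60]]'

```text
clock: 4.75
eef_pos: [560.6, -159.2, 235.5]
tool_rot: [3.141, -0.003, -0.098]
force: [1.1, 0.4, -0.2]
width: 60.1
gripper_force: 0.0
```

Call:
creep_tool --rows '[[[-0.104,-0.946,0],[0,0,0],60],[[-0.104,-0.946,0],[0,0,0],60],[[-0.104,-0.946,0],[0,0,0],60],[[-0.104,-0.946,0],[0,0,0],60],[[-0.104,-0.946,0],[0,0,0],60],[[-0.104,-0.946,0],[0,0,0],60],[[-0.104,-0.946,0],[0,0,0],60],[[-0.104,-0.946,0],[0,0,0],60],[[-0.104,-0.946,0],[0,0,0],60],[[0,0,0],[0,0,0.03],60],[[0,0,0],[0,0,0.03],60],[[0,0,0],[0,0,0.03],60]]'

```text
clock: 5.95
eef_pos: [554.0, 269.8, 231.8]
tool_rot: [3.141, 0.0, -0.461]
force: [-0.1, -0.7, 0.3]
width: 59.7
gripper_force: 0.0
```

Call:
creep_tool --rows '[[[0,0,0],[0,0,0.03],60],[[0,0,0],[0,0,0],60],[[0,0,0],[0,0,0],60]]'

```text
clock: 6.25
eef_pos: [554.3, 269.4, 232.0]
tool_rot: [3.141, 0.0, -0.574]
force: [0.2, -0.1, -1.0]
width: 60.0
gripper_force: 0.0
```

```bash
python3 - <<'E'
from h import *
import pickle
s=ctrl.read_state();im=cams.get_image('wrist');cv2.imwrite('pics/w4.png',im);pickle.dump(s,open('w4.pkl','wb'))
print(s['eef_pos'],s['tool_rot'],s['qpos'])
cv2.imwrite('pics/topb.png',cams.get_image('top'))
E
```

```text
[554.28526125 269.41516742 232.04487762] [ 3.14102979e+00  1.35250245e-04 -5.74317019e-01] [-0.70554208  0.59918891  0.33986698  1.62179168 -0.23116355  0.96100924
 -2.4324712 ]
```

View pics/w4.png

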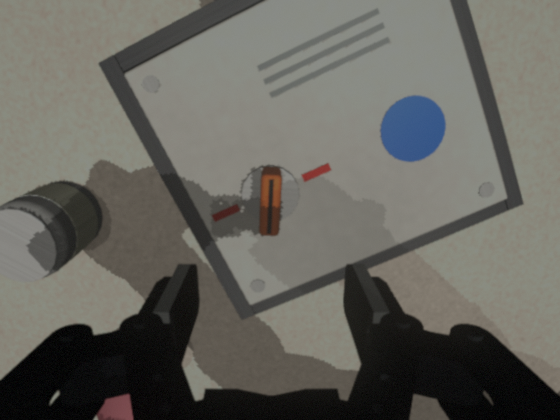

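The wing top is at (270,200) with the slot nearly vertical in the image. The red marks are at (226,213) and (317,172), and the blue pad is at (412,128). J7 is near its limit, so I'll use the flipped grasp.

```bash
python3 - <<'E'
from h import *
import pickle
np.set_printoptions(precision=3,suppress=True)
s=pickle.load(open('w4.pkl','rb'));C=cam('wrist',s);im=cv2.imread('pics/w4.png')
hsv=cv2.cvtColor(im,cv2.COLOR_BGR2HSV);H,S,V=[hsv[...,i].astype(int) for i in range(3)]
def blob(m,box,z,name):
    k=np.zeros(m.shape,bool);k[box[1]:box[3],box[0]:box[2]]=True
    ys,xs=np.where(m&k);w=px2w(C,np.c_[xs,ys],z);mu=w.mean(0)
    ev,V_=np.linalg.eigh(np.cov(w[:,:2].T));d=V_[:,1]
    print(name,len(xs),mu,'ext',np.sqrt(ev)*12**.5,'dir',np.arctan2(d[1],d[0]));return mu
red=((H<8)|(H>172))&(S>90)
a=blob(red,(205,195,243,230),97.5,'redL');b=blob(red,(300,155,335,190),97.5,'redR')
p=blob((H>95)&(H<130)&(S>90),(370,80,460,180),97.5,'blue')
f=blob((H>=4)&(H<22)&(S>120)&(V>60),(250,160,290,245),139.5,'orange')
d=a-b;print('mid',(a+b)/2,'yaw',np.arctan2(-d[0],d[1]),'pad-mid',p-(a+b)/2,np.linalg.norm((p-(a+b)/2)[:2]),'len',np.linalg.norm(d))
e=px2w(C,[(100,63),(247,318),(523,203)],85);print(e,np.arctan2(*(e[0]-e[1])[1::-1]),)
sl=px2w(C,[(271,180),(268.5,234)],139.5);d=sl[1]-sl[0];print('slot',sl,np.arctan2(d[1],d[0]),'tipsmid',sl.mean(0))
for z in(60,97.5,139.5):print(w2px(C,[[(a+b)[0]/2,(a+b)[1]/2,z]]))
E
```

```text
redL 192 [560.636 306.65   97.5  ] ext [ 5.681 21.194] dir 1.424766971645628
redR 218 [549.802 231.333  97.5  ] ext [ 5.795 21.453] dir 1.4266968297156442
blue 3262 [539.249 155.137  97.5  ] ext [40.758 40.935] dir 1.0820247282998652
orange 918 [559.783 265.983 139.5  ] ext [13.285 41.373] dir 2.5193302061585356
mid [555.219 268.991  97.5  ] yaw -0.1428628044303786 pad-mid [ -15.97  -113.854    0.   ] 114.96886357151233 len 76.09174266583206
[[702.561 321.432  85.   ]
 [466.545 351.11   85.   ]
 [431.586 100.85   85.   ]] -0.1250895345560771
slot [[571.365 257.602 139.5  ]
 [541.265 279.146 139.5  ]] 2.520365048515087 tipsmid [556.315 268.374 139.5  ]
[[269.995 181.056]]
[[269.934 192.565]]
[[269.845 209.435]]
```

In the tool's units: -0.147 rad / 4 = -0.0368.

Call:
creep_tool --rows '[[[0,0,0],[0,0,-0.0368],60],[[0,0,0],[0,0,-0.0368],60],[[0,0,0],[0,0,-0.0368],60],[[0,0,0],[0,0,-0.0368],60],[[0,0,0],[0,0,-0.0368],60],[[0,0,0],[0,0,-0.0368],60],[[0,0,0],[0,0,-0.0368],60],[[0,0,0],[0,0,-0.0368],60],[[0,0,0],[0,0,-0.0368],60],[[0,0,0],[0,0,-0.0368],60],[[0,0,0],[0,0,-0.0368],60]]'

```text
clock: 7.45
eef_pos: [554.6, 269.1, 232.4]
tool_rot: [3.141, -0.0, 1.047]
force: [0.1, -0.6, -0.3]
width: 60.3
gripper_force: 0.0
```

Call:
creep_tool --rows '[[[0,0,0],[0,0,-0.0368],60],[[0,0,0],[0,0,-0.0368],60],[[0,0,0],[0,0,-0.0368],60],[[0,0,0],[0,0,-0.0368],60],[[0,0,0],[0,0,-0.0368],60],[[0,0,0],[0,0,-0.0368],60],[[0,0,0],[0,0,-0.0368],60],[[0,0,0],[0,0,-0.0368],60],[[0,0,0],[0,0,-0.0368],60],[[0,0,0],[0,0,-0.0368],60],[[0,0,0],[0,0,0],60]]'

```text
clock: 8.55
eef_pos: [554.7, 268.9, 232.3]
tool_rot: [3.141, -0.0, 2.511]
force: [0.2, -0.5, 0.5]
width: 59.6
gripper_force: 0.0
```

```bash
python3 - <<'E'
from h import *
s=ctrl.read_state();print(s['qpos']);print(totool(s,[555.5-s['eef_pos'][0],268.7-s['eef_pos'][1],110-s['eef_pos'][2]]))
E
```

```text
[-0.18740268  0.62029455 -0.51050383  1.60507823  0.34227489  1.00636138
  0.13648911]
[ -0.78624779   0.23185487 122.29980521]
```

In the tool's units: 40 mm is 0.8, 25 mm is 0.5.

Call:
creep_tool --rows '[[[-0.016,0.004,0.8],[0,0,0],60],[[0,0,0.8],[0,0,0],60],[[0,0,0.5],[0,0,0],60],[[0,0,0.34],[0,0,0],60],[[0,0,0],[0,0,0],60],[[0,0,0],[0,0,0],5],[[0,0,0],[0,0,0],5],[[0,0,0],[0,0,0],5],[[0,0,0],[0,0,0],5],[[0,0,0],[0,0,0],5],[[0,0,0],[0,0,0],5]]'

```text
clock: 9.65
eef_pos: [555.9, 269.3, 111.0]
tool_rot: [3.14, 0.001, 2.509]
force: [0.1, -0.1, 3.0]
width: 12.9
gripper_force: 62.3
```

```bash
python3 - <<'E'
from h import *
import pickle
s=ctrl.read_state();print(s['eef_pos'],s['tool_rot'],s['torque'],s['force'])
E
```

```text
[555.89352514 269.28030053 111.04360655] [3.14021394e+00 8.28801143e-04 2.50949647e+00] [-0.04208857 -0.10062181 -0.00635308] [ 0.07368598 -0.09604727  2.98646034]
```

In the tool's units: 0.12 rad / 4 = 0.03.

Call:
creep_tool --rows '[[[0,0,0],[0,0,0.03],5],[[0,0,0],[0,0,0.03],5],[[0,0,0],[0,0,0.03],5],[[0,0,0],[0,0,0.03],5],[[0,0,0],[0,0,0.03],5],[[0,0,0],[0,0,0.03],5],[[0,0,0],[0,0,0.03],5],[[0,0,0],[0,0,0.03],5],[[0,0,0],[0,0,0.0313],5],[[0,0,0],[0,0,0],5],[[0,0,0],[0,0,0],5]]'

```text
clock: 10.75
eef_pos: [555.2, 268.9, 110.4]
tool_rot: [-3.142, 0.0, 1.428]
force: [-0.6, -0.6, 3.7]
width: 12.5
gripper_force: 62.4
```

Call:
creep_tool --rows '[[[0,0,0],[0,0,0],50],[[0,0,0],[0,0,0],50],[[0,0,0],[0,0,0],50],[[0,0,-0.4],[0,0,0],50],[[0,0,-0.8],[0,0,0],50],[[0,0,-0.8],[0,0,0],50],[[0,0,-0.4],[0,0,0],50],[[0,0,0],[0,0,0],50]]'

```text
clock: 11.55
eef_pos: [557.2, 270.3, 233.9]
tool_rot: [3.136, -0.004, 1.425]
force: [0.6, -0.7, -0.1]
width: 49.8
gripper_force: 0.0
```

```bash
python3 - <<'E'
from h import *
import pickle
s=ctrl.read_state();im=cams.get_image('wrist');cv2.imwrite('pics/w5.png',im);pickle.dump(s,open('w5.pkl','wb'))
print(s['eef_pos'],s['tool_rot'],s['qpos'])
E
```

```text
[557.24449312 270.25806798 233.89609157] [ 3.13595885 -0.00435106  1.42513094] [-0.39449779  0.58012709 -0.16535483  1.6087578   0.11095393  0.95475246
 -0.74249634]
```

View pics/w5.png

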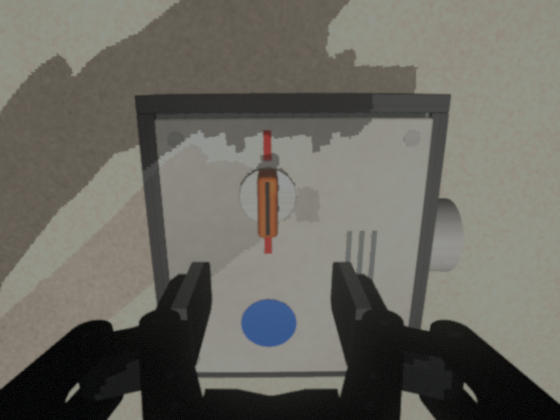

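The slot lines up with both red marks at column ~267, and the blue pad is at (269,322). I'm closing the fingers and going over the pad.

In the tool's units: 40 mm is 0.8, -38.8 mm is -0.776.

Call:
creep_tool --rows '[[[-0.776,-0.008,0],[0,0,0],0],[[-0.776,-0.008,0],[0,0,0],0],[[-0.776,-0.006,0],[0,0,0],0],[[0,0,0],[0,0,0],0],[[0,0,0.8],[0,0,0],0],[[0,0,0.8],[0,0,0],0],[[0,0,0.6],[0,0,0],0],[[0,0,0.32],[0,0,0],0],[[0,0,0],[0,0,0],0],[[0,0,0],[0,0,0],0]]'

```text
clock: 12.6
eef_pos: [536.8, 154.5, 103.7]
tool_rot: [-3.14, 0.0, 1.425]
force: [1.0, -0.2, 0.2]
width: -0.2
gripper_force: 0.0
```

```bash
python3 - <<'E'
from h import *
s=ctrl.read_state();print(s['eef_pos'],s['tool_rot'],s['force'])
E
```

```text
[536.81884148 154.47210956 103.69797368] [-3.14014850e+00  2.94602526e-04  1.42538315e+00] [ 1.01410667 -0.21575974  0.20221597]
```

In the tool's units: 4 mm is 0.08, 2 mm is 0.04.

Call:
creep_tool --rows '[[[0.04,0.04,0.08],[0,0,0],0],[[0,0,0.04],[0,0,0],0],[[0,0,0.04],[0,0,0],0],[[0,0,0.04],[0,0,0],0],[[0,0,0],[0,0,0],0]]'

```text
clock: 13.1
eef_pos: [540.2, 156.1, 94.9]
tool_rot: [3.14, -0.001, 1.425]
force: [0.1, 0.6, 5.1]
width: 0.2
gripper_force: 2.1
```

Call:
creep_tool --rows '[[[0,0,0.04],[0,0,0],0],[[0,0,0],[0,0,0],0]]'

```text
clock: 13.3
eef_pos: [540.2, 156.1, 92.9]
tool_rot: [3.14, -0.001, 1.425]
force: [0.6, 0.7, 6.1]
width: 0.0
gripper_force: 2.8
```

Call:
creep_tool --rows '[[[0,0,0.04],[0,0,0],0],[[0,0,0],[0,0,0],0]]'

```text
clock: 13.5
eef_pos: [540.2, 156.1, 91.0]
tool_rot: [3.14, -0.001, 1.425]
force: [-0.5, -0.9, 7.8]
width: -0.2
gripper_force: 3.5
```

In the tool's units: 1.5 mm is 0.03.

Call:
creep_tool --rows '[[[0,0,0.03],[0,0,0],0],[[0,0,0],[0,0,0],0]]'

```text
clock: 13.7
eef_pos: [540.2, 156.1, 89.7]
tool_rot: [3.14, -0.001, 1.425]
force: [-0.1, -0.0, 8.3]
width: 0.3
gripper_force: 3.9
```

Call:
creep_tool --rows '[[[0,0,0.02],[0,0,0],0],[[0,0,0],[0,0,0],0]]'

```text
clock: 13.9
eef_pos: [540.2, 156.1, 89.5]
tool_rot: [3.14, -0.001, 1.425]
force: [-2.3, 1.2, 15.1]
width: -0.1
gripper_force: 7.2
```

Call:
creep_tool --rows '[[[0,0,0.02],[0,0,0],0],[[0,0,0],[0,0,0],0]]'

```text
clock: 14.1
eef_pos: [540.3, 156.2, 89.5]
tool_rot: [3.139, -0.001, 1.425]
force: [-4.9, -0.8, 22.4]
width: -0.1
gripper_force: 11.1
```

The cover is bottomed and held at 22 N. Last check: hold, then compare the bystanders and the fader.

Call:
creep_tool --rows '[[[0,0,0],[0,0,0],0],[[0,0,0],[0,0,0],0],[[0,0,0],[0,0,0],0],[[0,0,0],[0,0,0],0]]'

```text
clock: 14.5
eef_pos: [540.3, 156.2, 89.5]
tool_rot: [3.139, -0.001, 1.425]
force: [-4.1, -0.0, 22.3]
width: -0.1
gripper_force: 11.0
```

```bash
python3 - <<'E'
from h import *
a=cams.get_image('scene');t=cams.get_image('top')[145:255,290:400]
a=cv2.convertScaleAbs(a,alpha=1.4);t=cv2.convertScaleAbs(cv2.resize(t,(220,220),interpolation=cv2.INTER_CUBIC),alpha=1.5)
o=np.zeros((420,790,3),np.uint8);o[:,:560]=a;o[:220,565:785]=t;cv2.imwrite('pics/fin.png',o)
print(ctrl.read_state()['force'])
E
```

```text
[-4.65377846 -0.94358698 22.36578987]
```

View pics/fin.png

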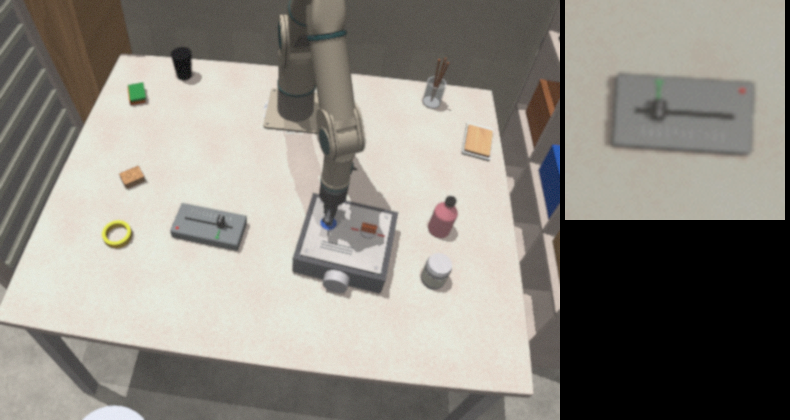

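The final view shows the fader on the green mark (inset, about (659,108)), the fastener in line with the red marks at (369,229), the fingers on the blue pad at (328,222) and the bystanders where they started.

```bash
python3 -c "
from cell import ctrl, cams
print(ctrl.finish_job())"
```

```text
the job is handed in; nothing more can be done
None
```

The job is handed in at about 14.6 s: the fader is within about 0.3 mm of its mark, the fastener lines up with the red marks, the cover is held fully down at about 22 N, and the things standing around look unmoved.

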